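# Test a foot switch and probe its outputs

## Robot

A 7-joint arm with a two-finger parallel gripper is mounted at the origin on the work surface. World frame = base frame: x ahead of the robot, y to its left, z up, the work surface at z = 0. Lengths are in m, angles in rad, forces in N, time in s.
With the tool pointing down it reaches from about 0.4 to 0.9 m from the base axis. Payload 5.5 kg.
Tool frame: the origin (TCP) lies on the centre line of the jaws, within the pads' length; the fingertips stand 14 mm ahead of it and the grasp point (between the pads) lies 5 mm behind it; z points along the fingers, y is the line along which they close (so a half turn about z gives the same grasp; the last joint's range is limited). The gripper opens to 92 mm and grips with 3 to 60 N. Pads are 19 mm wide; open, the fingers measure 130 mm over their backs; the gripper's body (75 mm by 190 mm) begins 47 mm behind the grasp point.
Start: joints at [-0.89, 0.501, -0.427, 1.55, 0.221, 1.138, -0.21], TCP at [0.264, 0.594, 0.241] pointing down, gripper open.
Joint ranges: [-2.88, 2.88], [-0.31, 2.03], [-1.54, 1.56], [0.2, 2.42], [-1.41, 4.55], [0.19, 2.02], [-2.57, 2.57]. Speed limits (rad/s): [2.57, 2.57, 3.14, 3.14, 3.14, 3.14, 3.14].

## Interface

Orientations are given as a unit quaternion [x, y, z, w].
In Python, from station import arm gives the robot as it stands. The module is installed in compiled form; this text tells all that it offers.
- The arm moves only by the tool servo_tool, never from a script. Its argument "motion" is a list of rows, each a list of 5 numbers: the shift along the world's x, y, z in mm, then the turn about the world's z in degrees, then the finger opening in mm, from 0 to 91.8. In form: [[dx, dy, dz, yaw, claw], ...]. A call has 1 to 8 rows; each row is the pose to reach, as a shift and turn from the pose commanded when the call began; what a row does not reach only later rows make up. A row lasts 1/10 s, in which the tool goes at most 50 mm and 8.59 degrees, less where a joint would pass 70% of its speed; a pose out of reach is approached as far as the arm can. A call with a gripper value outside its range is refused whole. The fingers move at their own pace and stop on an object; the grip force is fixed at half the most. Time passes only in rows, so rows that repeat a pose let the fingers close. It gives the time, the measured TCP pose, the force, the opening and the grip force at its end, in the units of the state.
- arm.state(): the state, without advancing time (a new reading comes with each control period).
- arm.capture(name): name is "scene" or "top"; returns a dict with "pixels" (384x512x3 uint8, blue, green, red), "K" (3x3 intrinsics, pixels), "cam_to_world" (4x4, takes a point from camera to world coordinates). Camera axes: x right, y down, z forward; pixel columns grow to the right and rows downward; lengths in m; the calibration is good to about 2 mm. A picture is of the moment at which its call begins. There is no depth.
- arm.job_done(): hands the job in; it is judged then, once.
The state is a dict: "t": time; "joint_pos": joint angles; "qvel": joint speeds; "joint_efforts": joint torques, N m; "position": TCP position; "orientation": TCP orientation; "wrist_force": force on the tool from outside, world axes, zero at the start; "torque": the same for the moment, N m; "gripper_width": finger opening in m; "grasp_force": force on a finger pad.
Only numpy, scipy, OpenCV 4.12 (cv2) and the standard library are available. Lean on these libraries where they do the work, as an engineer would, in place of code of your own. Each camera call takes 0.05 s, during which the arm holds its last target. There are 200 camera calls.

## Task

Test the latching foot switch: with the gripper's fingers press its yellow pedal fully down to its stop, keep it down for about a second, then let it come all the way up. Then take the orange probe from its cradle and gently touch its tip onto the red stud and after that the blue stud, each so that the stud visibly gives under the tip for half a second. Lay the probe back in both saddles of its cradle; do not touch the green stud's post, and leave the bin, the metal bar and the screwdriver where they are.

Things in the scene. Friction and masses are not known exactly. Their poses are not given: they have to be found in the camera images.
- footswitch: Fixed foot switch: dark base plate 200 x 110 x 12 mm with the yellow treadle hinged above it. Origin at the centre of the underside; z up; the hinge line runs along its y at x = +75 mm, z = 50 mm; the pedal's free end is at its -x end.
- pedal (a joint): Pedal angle in rad: 0 up (rest), 0.26 at the stop. A spring brings it back; it needs about 4 N at the tread point to start and 11 N at the stop.
- tread (a point): Point to press: middle of the black rubber tread on top of the yellow pedal (86 mm wide, 165 mm long), 132 mm from the hinge line; about 79 mm above the table when up, 45 mm when down. Moves with the pedal, which slopes up 0.15 rad to its free end at rest and 0.11 rad down at the stop. The tread reaches 27 mm from it toward the free end, 35 mm toward the hinge.
- cradle: Fixed cradle: dark base 150 x 90 x 8 mm with two white uprights (14 mm along x, 44 mm along y) at x = -50 and +50 mm, each ending in a saddle 90 mm above the table, 34 mm wide between two 5 mm lips that rise 12 mm above the saddle floor. Origin at the centre of the underside; z up; the probe's handle lies along x.
- probe: Loose orange T-shaped probe with black ends, 0.13 to 0.25 kg: straight handle bar 140 mm (its x) x 24 mm (its y) x 22 mm (z), from whose middle a black and brass stem points down. Origin at the centre of the handle bar, which is 101 mm above the table in the cradle. Between the cradle uprights 86 mm of the handle is free to grip.
- probe_tip (a point): Brass ball tip (10 mm diameter) of the probe's stem, lowest point, 66 mm straight below the probe's origin.
- post_red: Fixed white square test post, 62 x 62 mm foot, 45 mm tall, with a sprung red round stud (32 mm diameter) standing 12 mm out of its top. Origin at the centre of its underside, z up.
- red_top (a point): Centre of the flat top of the red stud, 57 mm above the table when up; the stud sinks up to 8 mm straight down against a spring (about 1.5 N to start it, 6 N at the bottom) and moves this point with it.
- stud_red (a joint): How far the red stud is sunk, m: 0 up, 0.008 fully down.
- post_blue: Fixed white square test post, 62 x 62 mm foot, 45 mm tall, with a sprung blue round stud (32 mm diameter) standing 12 mm out of its top. Origin at the centre of its underside, z up.
- blue_top (a point): Centre of the flat top of the blue stud, 57 mm above the table when up; the stud sinks up to 8 mm straight down against a spring (about 1.5 N to start it, 6 N at the bottom) and moves this point with it.
- stud_blue (a joint): How far the blue stud is sunk, m: 0 up, 0.008 fully down.
- post_green: Fixed white square test post, 62 x 62 mm foot, 45 mm tall, with a sprung green round stud (32 mm diameter) standing 12 mm out of its top. Origin at the centre of its underside, z up. Not to be touched.
- bin: Loose empty green parts bin 100 x 80 x 50 mm, origin at the centre of its underside. Bystander.
- loadcell: Loose aluminium load-cell bar 35 x 130 (y) x 35 mm, origin at the centre of its underside. Bystander.
- screwdriver: Loose screwdriver lying on the bench, about 200 mm long along its x, in front of the robot. Bystander.
Not all that is in view belongs to the job. Of the things shaped like the probe, the orange one is meant.

How it is judged:
On the way, in this order (a step that is already met when the one before it is completed fails the run):
1. the fingers press the pedal to its stop (value of joint pedal above 0.24 rad and contact force between the fingers and footswitch above 2 N), for 0.5 s.
2. the pedal has come fully up again (value of joint pedal below 0.02 rad), for 0.1 s.
3. the held probe's tip presses the red stud in (value of joint stud_red above 0.0015 m and contact force between probe and post_red above 0.5 N and horizontal distance between probe_tip and red_top below 0.014 m and contact force between the fingers and probe above 1 N), for 0.2 s.
4. then the blue stud (value of joint stud_blue above 0.0015 m and contact force between probe and post_blue above 0.5 N and horizontal distance between probe_tip and blue_top below 0.014 m and contact force between the fingers and probe above 1 N), for 0.2 s.
At the end, for the whole second after the job is handed in: The probe lies at rest in both saddles of its cradle, stem down (handle within 22 mm of the middle lengthwise, 8 mm sideways, 4 mm in height, 0.15 rad); the pedal is up (below 0.02 rad) and both studs are up (x of probe in the frame of cradle between -0.022 and 0.022 m and y of probe in the frame of cradle between -0.008 and 0.008 m and z of probe in the frame of cradle between 0.097 and 0.105 m and angle between the x axis of probe and the x axis of cradle, either way round below 0.15 rad and angle between probe's own z axis and vertical below 0.15 rad and linear speed of probe below 0.02 m/s and value of joint pedal below 0.02 rad and value of joint each of stud_red, stud_blue below 0.0015 m); the robot touches nothing.
It fails at once if a stud is hit with more than 20 N (contact force between probe and post_red above 20 N or contact force between probe and post_blue above 20 N).
It fails at once if the green stud or its post is touched (contact force between anything else and post_green above 0.5 N).
It fails at once if the bin, the metal bar or the screwdriver is shifted by more than 15 mm (distance of any of bin, loadcell, screwdriver from where it was at the start of the episode above 0.015 m).
It also fails if it takes over 72 s, if anything falls off the work surface, if the arm or the gripper's body presses on something with over 40 N, if the wrist force passes 120 N, or if a joint passes its speed limit or range.

## Working session

There is one attempt and no reset: what is moved stays moved. The work goes in short steps, Python scripts to look and compute and a tool call to move; the robot and the scene stay as the last step left them, time stands still between calls to the robot, and variables do not carry over. Pictures are saved under pics/ and viewed, at most 10 in all, crops included, and the job is handed in when it is done.

Besides the shell and the picture viewer there is one more tool, called after "Emit:" by a JSON object that holds its "name" and its "arguments". servo_tool: Moves the arm, as the interface text tells. Its arguments: {"type":"object","properties":{"motion":{"type":"array","items":{"type":"array","items":{"type":"number"}}}},"required":["motion"]}

```bash
mkdir -p pics
python3 - <<'E'
from station import arm
import cv2,numpy as np,json
for n in("scene","top"):
    c=arm.capture(n);cv2.imwrite(f"pics/{n}0.png",cv2.resize(c["pixels"],(800,600),interpolation=cv2.INTER_CUBIC))
    cv2.imwrite(f"{n}_raw.png",c["pixels"]);np.savez(f"{n}_cal.npz",K=c["K"],T=c["cam_to_world"]);print(n,c["K"],c["cam_to_world"])
print(arm.state())
E
```

```text
scene [[469.12642139   0.         255.65550738]
 [  0.         469.12642139 185.76470087]
 [  0.           0.           1.        ]] [[-0.79653266  0.36961496 -0.47845637  1.33405659]
 [ 0.60414945  0.45620233 -0.65336274  1.07766371]
 [-0.02321973 -0.80948392 -0.58668274  1.01019592]
 [ 0.          0.          0.          1.        ]]
top [[434.58943673   0.         250.16706425]
 [  0.         434.58943673 188.23410564]
 [  0.           0.           1.        ]] [[ 0.0100646  -0.99397673  0.10912816  0.43215228]
 [-0.99986927 -0.00862256  0.01367812  0.04491847]
 [-0.01265477 -0.10925155 -0.99393358  1.51547347]
 [ 0.          0.          0.          1.        ]]
{'t': 0.1, 'joint_pos': array([-0.88979816,  0.50176082, -0.42682279,  1.55131345,  0.22085003,
        1.13831587, -0.21030525]), 'qvel': array([ 0.00037573, -0.00149677, -0.00157407, -0.00302743, -0.001272  ,
       -0.0006888 ,  0.00165022]), 'joint_efforts': array([-1.05447782e-02, -5.67879081e+01, -5.83802953e+00, -2.79922503e+01,
       -6.89845299e-02,  2.40470603e-02,  3.64294374e-05]), 'position': array([0.26353916, 0.59352824, 0.23979252]), 'orientation': array([ 2.07348173e-01,  9.78266827e-01, -8.44630812e-04, -1.92282753e-04]), 'wrist_force': array([ 0.47615989, -0.096897  ,  0.05979333]), 'torque': array([-0.0408692 ,  0.04032621,  0.02089197]), 'grasp_force': 0.0, 'gripper_width': 0.09191417151510693}
```

View pics/top0.png

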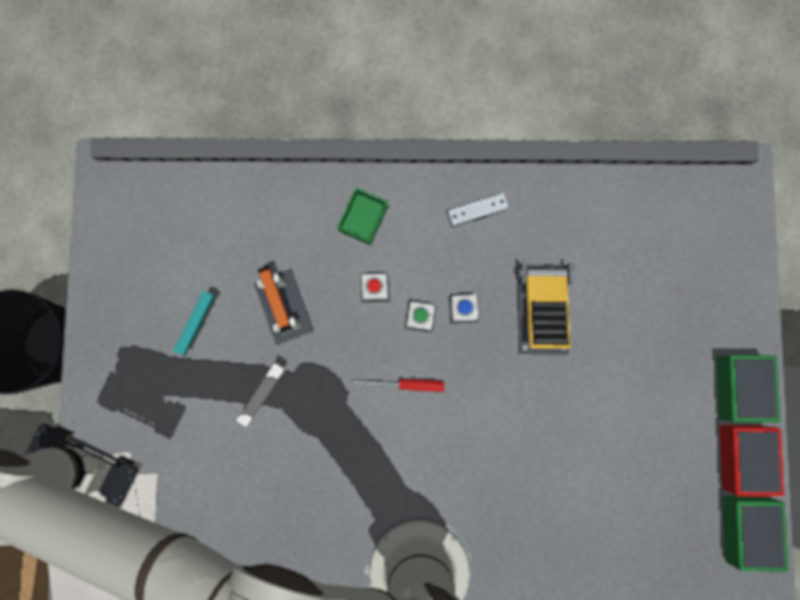

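View pics/scene0.png

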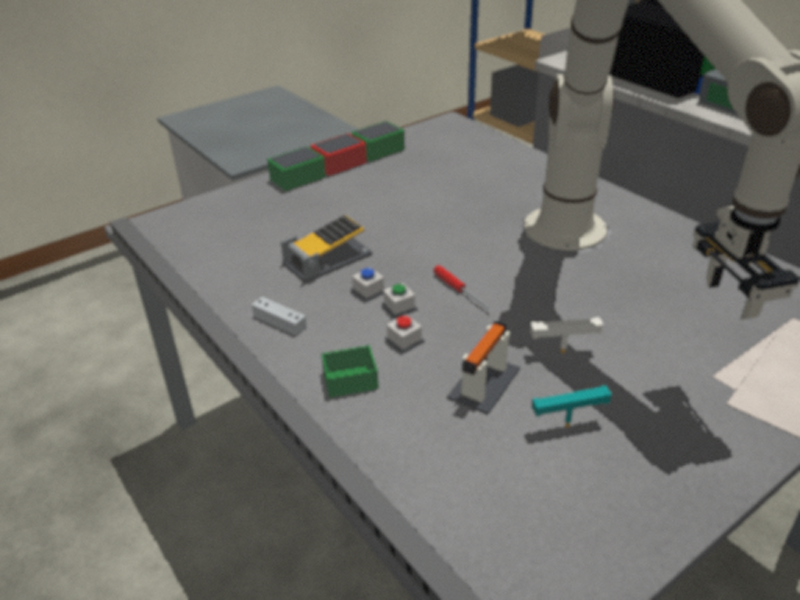

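The top view shows the probe in its cradle at about (275,297), red stud (375,286), blue (465,307), green (421,316) and pedal tread (549,322), with the screwdriver at (400,384). Next, an enlarged crop.

Run:
```python
import cv2,numpy as np
a=cv2.imread("top_raw.png")
# two strips: left cradle, right studs+pedal ; scale 6
l=cv2.resize(a[160:225,155:220],None,fx=6,fy=6,interpolation=cv2.INTER_CUBIC)
r=cv2.resize(a[160:230,225:375],None,fx=5.3,fy=5.3,interpolation=cv2.INTER_CUBIC)
cv2.imwrite("pics/l.png",l);cv2.imwrite("pics/r.png",r);print(l.shape,r.shape)
```

```text
(390, 390, 3) (371, 795, 3)
```

View pics/l.png

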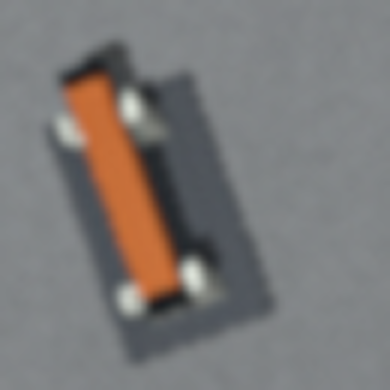

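View pics/r.png

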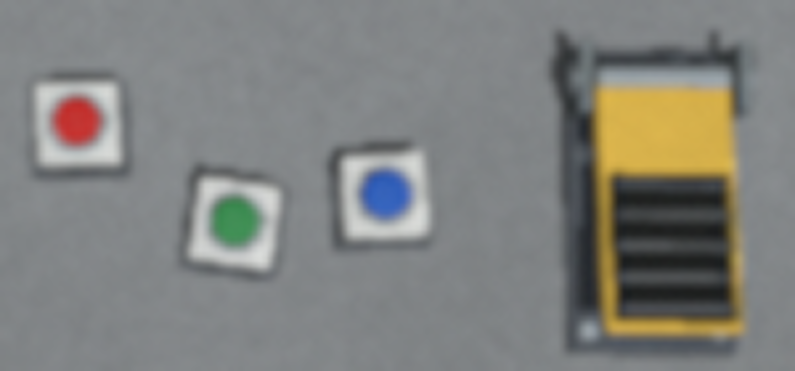

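Reading the enlarged crops:
- **Left crop:** the orange handle runs (85,82) to (160,292). The saddle lips are at (70,130), (133,107), (132,298) and (195,277).
- **Right crop:** red stud (77,121), blue (386,194), green (235,221). The tread spans (668,178) to (675,317), so its press point is about (673,257).

```bash
cat > h.py <<'E'
import numpy as np
def ray(cal,u,v,z):
    d=np.load(cal+"_cal.npz");K,T=d["K"],d["T"]
    r=T[:3,:3]@np.linalg.solve(K,[u,v,1.]);o=T[:3,3]
    return (o+r*(z-o[2])/r[2])
def L(p,z): return ray("top",155+(p[0]+.5)/6-.5,160+(p[1]+.5)/6-.5,z)
def R(p,z): return ray("top",225+(p[0]+.5)/5.3-.5,160+(p[1]+.5)/5.3-.5,z)
def S(p,z): return ray("scene",(p[0]+.5)/1.5625-.5,(p[1]+.5)/1.5625-.5,z)
E
python3 - <<'E'
from h import *
f=lambda a:np.round(a*1000,1)
a,b=L((85,82),.112),L((160,292),.112);d=a-b
print("probe",f((a+b)/2),f(np.hypot(*d[:2])),np.degrees(np.arctan2(d[1],d[0])))
l=[L(p,.102) for p in((70,130),(133,107),(132,298),(195,277))]
d=l[0]+l[1]-l[2]-l[3];print("cradle",f(sum(l)/4),np.degrees(np.arctan2(d[1],d[0])),f(np.hypot(*d[:2])/2))
for n,p,q in(("red",(77,121),(404,322)),("green",(235,221),(399,289)),("blue",(386,194),(368,272))):print(n,f(R(p,.057)),f(S(q,.057)))
print("tread",f(R((673,257),.079)),f(R((668,178),.073)),f(R((675,317),.083)))
a,b=S((504,330),.112),S((470,362),.112);print("scene probe",f((a+b)/2))
E
```

```text
probe [576.2 308.9 112. ] 122.4 21.122638550220273
cradle [568.4 305.  102. ] 21.5979041352473 99.3
red [611.7 102.5  57. ] [617.6 111.1  57. ]
green [548.6   1.4  57. ] [554.5  10.4  57. ]
blue [566.7 -94.3  57. ] [569.6 -87.8  57. ]
tread [ 526.9 -270.6   79. ] [ 576.9 -269.5   73. ] [ 489.5 -270.3   83. ]
scene probe [579.8 322.3 112. ]
```

Emit:
{"name": "servo_tool", "arguments": {"motion": [[20,-25,5,4,0],[50,-60,10,8,0],[80,-100,10,12,0],[110,-140,10,16,0],[140,-180,10,20,0],[170,-220,10,24,0],[190,-250,10,24,0],[200,-265,10,24,0]]}}

```text
t: 0.9
position: [0.4664, 0.3243, 0.2501]
orientation: [0.002, 1.0, -0.001, 0.0]
wrist_force: [-0.4, 0.2, 0.2]
gripper_width: 0.0321
grasp_force: 0.0
```

Emit:
{"name": "servo_tool", "arguments": {"motion": [[10,-40,0,0,0],[25,-85,0,0,0],[40,-130,0,0,0],[55,-178,0,0,0],[65,-226,0,0,0],[70,-275,0,0,0],[70,-324,0,0,0],[70,-372,0,0,0]]}}

```text
t: 1.7
position: [0.5332, -0.045, 0.2504]
orientation: [-0.0, 1.0, 0.0, -0.0]
wrist_force: [1.5, -0.5, -0.5]
gripper_width: 0.0001
grasp_force: 0.0
```

Emit:
{"name": "servo_tool", "arguments": {"motion": [[0,-48,0,0,0],[0,-96,0,0,0],[-5,-140,0,0,0],[-8,-180,-10,0,0],[-12,-208,-30,0,0],[-15,-220,-60,0,0],[-16,-223,-90,0,0],[-16,-223,-110,0,0]]}}

```text
t: 2.5
position: [0.5157, -0.2666, 0.1381]
orientation: [0.001, 1.0, 0.001, -0.002]
wrist_force: [-0.3, 1.1, -0.0]
gripper_width: 0.0003
grasp_force: 0.0
```

Emit:
{"name": "servo_tool", "arguments": {"motion": [[2,-3,-20,0,0],[4,-4,-38,0,0],[4,-4,-46,0,0],[4,-4,-54,0,0],[4,-4,-61,0,0],[4,-4,-68,0,0],[4,-4,-74,0,0],[4,-4,-78,0,0]]}}

```text
t: 3.3
position: [0.5207, -0.2701, 0.0636]
orientation: [-0.0, 1.0, -0.0, -0.001]
wrist_force: [-5.7, 2.4, 12.3]
gripper_width: 0.0004
grasp_force: 6.0
```

Run:
```python
from station import arm
import cv2
s=arm.state();print(s["position"],s["wrist_force"])
c=arm.capture("scene")["pixels"];t=arm.capture("top")["pixels"]
cv2.imwrite("pics/press.png",cv2.hconcat([cv2.resize(c[120:200,160:260],(500,400)),cv2.resize(t[150:240,320:380],(267,400))]))
```

```text
[ 0.52068634 -0.27009522  0.06361289] [-5.7224716   2.38360349 12.27707064]
```

View pics/press.png

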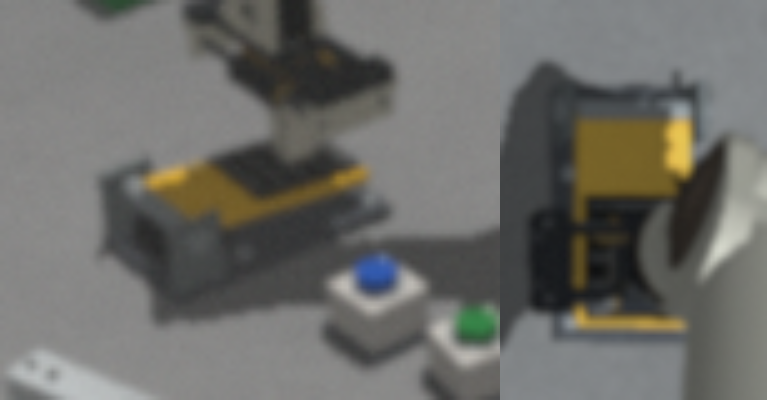

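The closed fingers are on the tread at about (295,150) in the left half, and the pedal is nearly level. I'll press down to the stop.

Emit:
{"name": "servo_tool", "arguments": {"motion": [[0,0,-3,0,0],[0,0,-6,0,0],[0,0,-8,0,0],[0,0,-8,0,0]]}}

```text
t: 3.8
position: [0.5209, -0.2702, 0.0593]
orientation: [-0.0, 1.0, -0.0, -0.001]
wrist_force: [-14.6, 5.8, 36.4]
gripper_width: 0.0002
grasp_force: 18.9
```

Emit:
{"name": "servo_tool", "arguments": {"motion": [[0,0,0,0,0],[0,0,0,0,0],[0,0,0,0,0],[0,0,0,0,0],[0,0,0,0,0],[0,0,0,0,0],[0,0,0,0,0],[0,0,0,0,0]]}}

```text
t: 4.6
position: [0.5209, -0.2701, 0.0593]
orientation: [-0.0, 1.0, -0.0, -0.001]
wrist_force: [-15.1, 5.2, 35.8]
gripper_width: 0.0002
grasp_force: 18.8
```

Emit:
{"name": "servo_tool", "arguments": {"motion": [[0,0,8,0,0],[0,0,16,0,0],[0,0,24,0,0],[0,0,34,0,0],[0,0,60,0,0],[0,0,100,0,0],[0,0,140,0,0],[0,0,170,0,0]]}}

```text
t: 5.4
position: [0.5226, -0.2702, 0.2279]
orientation: [-0.001, 1.0, -0.001, 0.002]
wrist_force: [1.1, 0.1, 0.0]
gripper_width: 0.0005
grasp_force: 0.0
```

Run:
```python
from station import arm
import cv2
c=arm.capture("scene")["pixels"]
cv2.imwrite("pics/up.png",cv2.resize(c[120:200,160:260],(500,400)))
```

```text
(no output)
```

View pics/up.png

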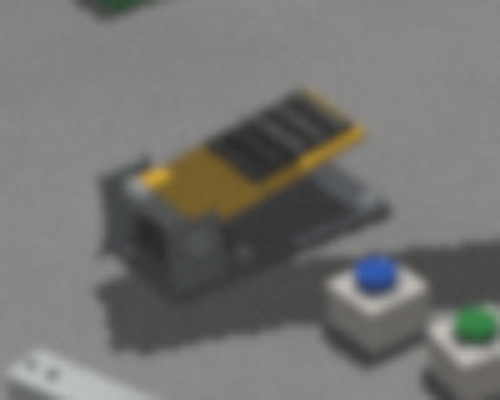

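The pedal is fully up again, with the treadle sloping up to (365,130). Next stop is the probe.

Emit:
{"name": "servo_tool", "arguments": {"motion": [[5,35,5,0,90],[15,82,10,0,90],[25,130,10,5,90],[35,178,10,10,90],[45,226,10,15,90],[50,275,10,21,90],[53,324,10,21,90],[53,372,10,21,90]]}}

```text
t: 6.25
position: [0.5749, 0.1043, 0.235]
orientation: [-0.183, 0.983, 0.0, 0.001]
wrist_force: [0.0, 0.1, 0.4]
gripper_width: 0.0598
grasp_force: 0.0
```

Emit:
{"name": "servo_tool", "arguments": {"motion": [[0,48,0,0,90],[0,96,0,0,90],[0,140,0,0,90],[0,175,0,0,90],[0,198,-10,0,90],[0,206,-30,0,90],[0,207,-55,0,90],[0,207,-70,0,90]]}}

```text
t: 7.05
position: [0.5736, 0.3094, 0.1628]
orientation: [-0.183, 0.983, -0.0, -0.001]
wrist_force: [-0.6, -1.1, 0.4]
gripper_width: 0.0903
grasp_force: 0.0
```

Run:
```python
from station import arm
import cv2
s=arm.state();print(s["position"],s["orientation"],s["joint_pos"])
c=arm.capture("scene")["pixels"];t=arm.capture("top")["pixels"]
cv2.imwrite("pics/pre.png",cv2.hconcat([cv2.resize(c[160:280,260:380],(400,400)),cv2.resize(t[150:240,140:230],(400,400))]))
```

```text
[0.5736103  0.30936889 0.16275205] [-1.83407210e-01  9.83036498e-01 -2.26612514e-04 -9.93797027e-04] [-0.26733591  0.57785932 -0.37658549  1.61229995  0.24067576  0.99959738
  1.22015761]
```

View pics/pre.png

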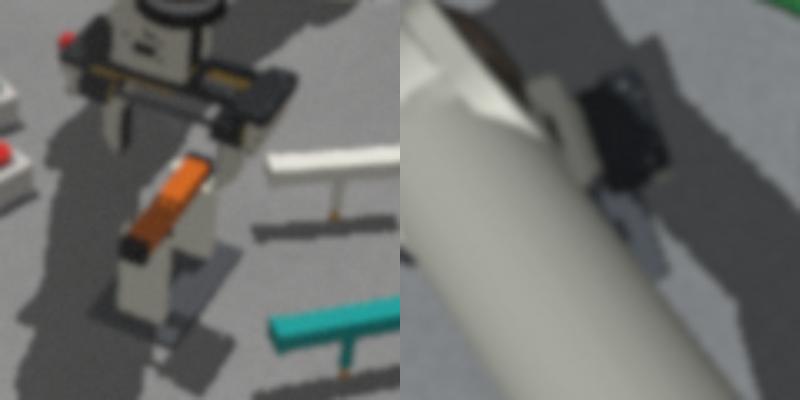

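The open fingers, at (115,130) and (230,155), straddle the handle. Descending to grip it.

Emit:
{"name": "servo_tool", "arguments": {"motion": [[0,0,-15,0,90],[0,0,-32,0,90],[0,0,-48,0,90],[0,0,-60,0,90],[0,0,-66,0,90],[0,0,-67,0,90],[0,0,-67,0,60],[0,0,-67,0,40]]}}

```text
t: 7.95
position: [0.5752, 0.3095, 0.0985]
orientation: [-0.183, 0.983, 0.0, 0.001]
wrist_force: [0.5, 0.5, -0.3]
gripper_width: 0.0784
grasp_force: 0.0
```

Emit:
{"name": "servo_tool", "arguments": {"motion": [[0,0,0,0,35],[0,0,0,0,30],[0,0,0,0,26],[0,0,0,0,20],[0,0,0,0,15],[0,0,0,0,15],[0,0,0,0,15]]}}

```text
t: 8.65
position: [0.5747, 0.3091, 0.0977]
orientation: [-0.183, 0.983, 0.0, -0.0]
wrist_force: [-0.1, 0.1, -0.5]
gripper_width: 0.024
grasp_force: 30.0
```

Emit:
{"name": "servo_tool", "arguments": {"motion": [[0,0,10,0,15],[0,0,30,0,15],[0,0,60,0,15],[0,0,85,0,15],[0,0,95,0,15],[3,-10,98,0,15],[8,-35,98,0,15],[15,-70,98,0,15]]}}

```text
t: 9.45
position: [0.5883, 0.2397, 0.1944]
orientation: [-0.185, 0.983, 0.0, -0.001]
wrist_force: [1.2, -0.4, -2.3]
gripper_width: 0.0237
grasp_force: 30.0
```

Emit:
{"name": "servo_tool", "arguments": {"motion": [[6,-35,0,0,15],[12,-70,0,0,15],[18,-100,0,0,15],[21,-122,-5,0,15],[23,-133,-15,0,15],[23,-136,-28,0,15],[23,-136,-38,0,15],[23,-136,-38,0,15]]}}

```text
t: 10.25
position: [0.6104, 0.1048, 0.1549]
orientation: [-0.184, 0.983, 0.001, -0.002]
wrist_force: [-0.1, -0.0, -2.0]
gripper_width: 0.0235
grasp_force: 30.0
```

Run:
```python
from station import arm
import cv2
s=arm.state();print(s["position"],s["wrist_force"],s["torque"],s["gripper_width"])
c=arm.capture("scene")["pixels"];t=arm.capture("top")["pixels"]
cv2.imwrite("pics/red.png",cv2.hconcat([cv2.resize(c[160:240,215:315],(500,400),interpolation=2),cv2.resize(t[150:230,200:260],(300,400))]))
```

```text
[0.61043462 0.10475536 0.15489026] [-0.12216603 -0.01087602 -2.03093552] [ 0.03928344  0.06084718 -0.0353669 ] 0.02349240297557822
```

View pics/red.png

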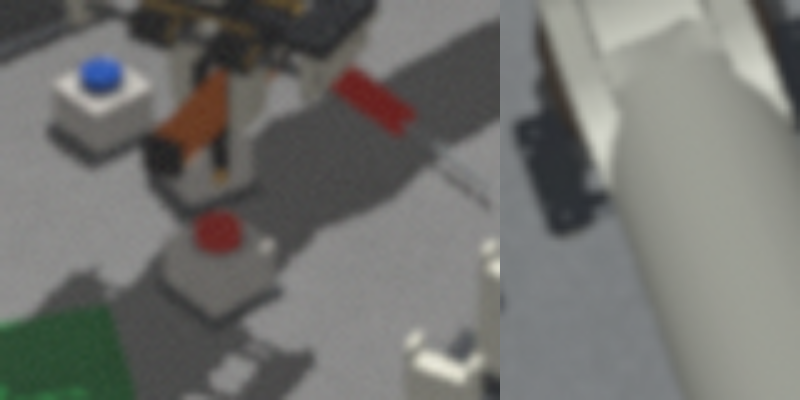

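The brass tip is at crop (221,177), above the red stud whose top is at about (219,228). I'll compare the two through the same camera.

Run:
```python
from h import *
g=lambda u,v,z:np.round(1000*ray("scene",215+(u+.5)/5-.5,160+(v+.5)/5-.5,z),1)
print("tip",g(221,177,.097),g(221,177,.092),"red",g(219,226,.057),g(219,230,.057))
print("blue",g(101,70,.057))
```

```text
tip [612.1 107.6  97. ] [608.2 102.3  92. ] red [614.  106.5  57. ] [616.5 109.9  57. ]
blue [570.  -90.6  57. ]
```

Emit:
{"name": "servo_tool", "arguments": {"motion": [[1,0,-12,0,15],[2,0,-22,0,15],[2,0,-29,0,15],[2,0,-33,0,15],[2,0,-36,0,15],[2,0,-38,0,15],[2,0,-39,0,15]]}}

```text
t: 11.05
position: [0.6148, 0.1031, 0.1189]
orientation: [-0.183, 0.983, 0.0, 0.0]
wrist_force: [-0.9, -0.4, -0.7]
gripper_width: 0.0238
grasp_force: 30.0
```

Emit:
{"name": "servo_tool", "arguments": {"motion": [[0,0,-1,0,15],[0,0,-2,0,15],[0,0,-3,0,15],[0,0,-4,0,15],[0,0,-4,0,15]]}}

```text
t: 11.55
position: [0.6149, 0.1031, 0.1149]
orientation: [-0.183, 0.983, -0.0, 0.0]
wrist_force: [-1.1, 0.1, 1.9]
gripper_width: 0.0235
grasp_force: 30.0
```

Emit:
{"name": "servo_tool", "arguments": {"motion": [[0,0,0,0,15],[0,0,0,0,15],[0,0,0,0,15],[0,0,0,0,15],[0,0,0,0,15],[0,0,8,0,15],[0,0,25,0,15],[0,0,45,0,15]]}}

```text
t: 12.35
position: [0.6139, 0.1029, 0.1594]
orientation: [-0.183, 0.983, 0.0, -0.001]
wrist_force: [-0.6, -0.2, -2.0]
gripper_width: 0.0238
grasp_force: 30.0
```

Emit:
{"name": "servo_tool", "arguments": {"motion": [[-2,-15,10,0,15],[-8,-45,15,0,15],[-16,-80,15,0,15],[-26,-120,15,0,15],[-36,-155,15,0,15],[-44,-185,10,0,15],[-46,-197,0,0,15],[-46,-198,-8,0,15]]}}

```text
t: 13.15
position: [0.5676, -0.0984, 0.1509]
orientation: [-0.18, 0.984, -0.001, -0.001]
wrist_force: [0.3, 0.1, -1.7]
gripper_width: 0.0236
grasp_force: 30.0
```

Emit:
{"name": "servo_tool", "arguments": {"motion": [[0,0,0,0,15],[0,0,-12,0,15],[0,0,-22,0,15],[0,0,-29,0,15],[0,0,-32,0,15],[0,0,-34,0,15],[0,0,-36,0,15],[0,0,-37,0,15]]}}

```text
t: 13.95
position: [0.5689, -0.0946, 0.115]
orientation: [-0.183, 0.983, 0.0, 0.0]
wrist_force: [-1.2, 0.9, 1.5]
gripper_width: 0.0237
grasp_force: 30.0
```

Run:
```python
from station import arm
import cv2
c=arm.capture("scene")["pixels"]
s=arm.state();print(s["position"],s["wrist_force"])
cv2.imwrite("pics/blue.png",cv2.resize(c[145:225,195:295],(750,600),interpolation=2))
```

```text
[ 0.56885402 -0.09466187  0.11498832] [-0.70302912  1.06254786  0.76074976]
```

View pics/blue.png

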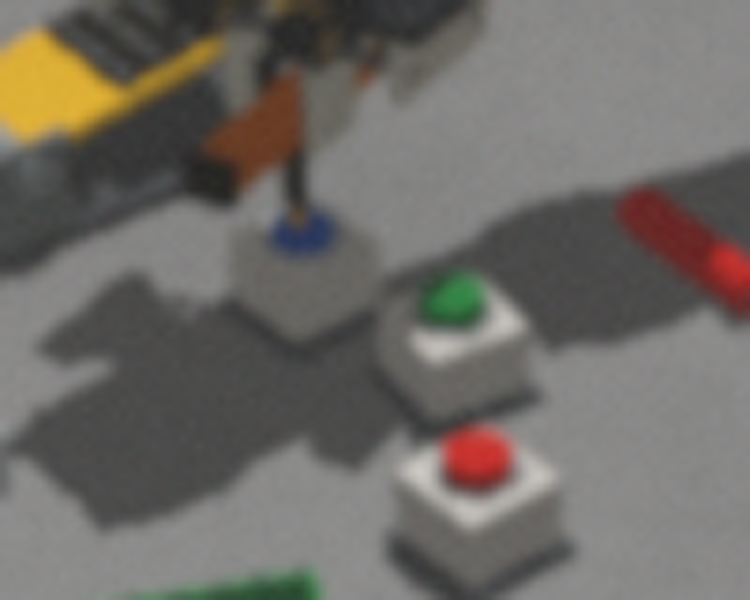

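The tip at (298,220) is pushing the blue stud (303,230), which has visibly sunk. I'll hold, lift, and return to the cradle.

Emit:
{"name": "servo_tool", "arguments": {"motion": [[0,0,-1,0,15],[0,0,-1,0,15],[0,0,-1,0,15],[0,0,-1,0,15],[0,0,-1,0,15],[0,0,7,0,15],[0,0,30,0,15],[0,0,60,0,15]]}}

```text
t: 14.8
position: [0.5672, -0.0954, 0.1739]
orientation: [-0.183, 0.983, 0.0, -0.002]
wrist_force: [0.9, -0.5, -1.8]
gripper_width: 0.0236
grasp_force: 30.0
```

Emit:
{"name": "servo_tool", "arguments": {"motion": [[8,20,20,0,15],[20,55,25,0,15],[30,95,25,0,15],[30,140,25,0,15],[25,188,25,0,15],[15,236,25,0,15],[8,284,25,0,15],[2,325,25,0,15]]}}

```text
t: 15.6
position: [0.5699, 0.2325, 0.1999]
orientation: [-0.183, 0.983, 0.0, 0.0]
wrist_force: [1.9, 0.5, -1.9]
gripper_width: 0.0238
grasp_force: 30.0
```

Emit:
{"name": "servo_tool", "arguments": {"motion": [[0,30,0,0,15],[0,55,0,0,15],[0,70,0,0,15],[0,76,0,0,15],[0,76,0,0,15],[0,76,0,0,15]]}}

```text
t: 16.2
position: [0.5713, 0.304, 0.1995]
orientation: [-0.182, 0.983, -0.001, -0.0]
wrist_force: [0.3, -0.4, -0.8]
gripper_width: 0.0238
grasp_force: 30.0
```

Emit:
{"name": "servo_tool", "arguments": {"motion": [[0,0,-10,0,15],[0,0,-30,0,15],[0,0,-50,0,15],[0,0,-68,0,15],[0,0,-80,0,15],[0,0,-88,0,15],[0,0,-92,0,15],[0,0,-92,0,15]]}}

```text
t: 17.0
position: [0.5707, 0.3059, 0.1075]
orientation: [-0.183, 0.983, -0.0, -0.0]
wrist_force: [0.7, 0.1, -2.6]
gripper_width: 0.0239
grasp_force: 30.0
```

Emit:
{"name": "servo_tool", "arguments": {"motion": [[0,1,-4,0,15],[0,1,-7,0,15],[0,1,-9,0,15],[0,1,-10,0,15],[0,1,-10,0,15]]}}

```text
t: 17.5
position: [0.5708, 0.3072, 0.0978]
orientation: [-0.183, 0.983, 0.0, 0.0]
wrist_force: [0.4, 0.1, -2.4]
gripper_width: 0.0238
grasp_force: 30.0
```

Emit:
{"name": "servo_tool", "arguments": {"motion": [[0,0,-1,0,15],[0,0,-1,0,15],[0,0,-1,0,24],[0,0,-1,0,28],[0,0,-1,0,36],[0,0,-1,0,55],[0,0,-1,0,75],[0,0,-1,0,90]]}}

```text
t: 18.3
position: [0.5707, 0.3071, 0.0966]
orientation: [-0.183, 0.983, 0.0, -0.0]
wrist_force: [-0.8, -0.1, 0.4]
gripper_width: 0.0553
grasp_force: 0.0
```

Emit:
{"name": "servo_tool", "arguments": {"motion": [[0,0,0,0,90],[0,0,0,0,90],[0,0,10,0,90],[0,0,30,0,90],[0,0,60,0,90],[0,0,100,0,90],[0,0,140,0,90],[0,0,160,0,90]]}}

```text
t: 19.1
position: [0.5721, 0.3084, 0.262]
orientation: [-0.183, 0.983, 0.001, 0.003]
wrist_force: [0.6, -0.7, 0.1]
gripper_width: 0.0898
grasp_force: 0.0
```

Emit:
{"name": "servo_tool", "arguments": {"motion": [[0,-30,0,0,90],[0,-70,0,0,90],[0,-110,0,0,90],[0,-150,0,0,90],[0,-190,0,0,90],[0,-220,0,0,90],[0,-230,0,0,90],[0,-230,0,0,90]]}}

```text
t: 19.9
position: [0.571, 0.0755, 0.2574]
orientation: [-0.181, 0.983, -0.0, 0.0]
wrist_force: [0.5, 0.8, -0.2]
gripper_width: 0.0899
grasp_force: 0.0
```

Run:
```python
from station import arm
import cv2
s=arm.state();print(s["position"],s["wrist_force"])
c=arm.capture("scene")["pixels"];t=arm.capture("top")["pixels"]
cv2.imwrite("pics/end.png",cv2.hconcat([cv2.resize(c[130:280,150:350],(400,300),interpolation=2),cv2.resize(t[160:225,155:220],(390,300),interpolation=2)]))
```

```text
[0.57097926 0.07545014 0.25739659] [ 0.46006178  0.78570665 -0.20728612]
```

View pics/end.png

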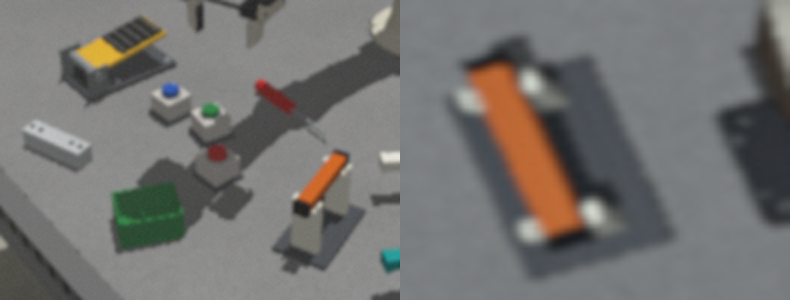

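The probe lies in both saddles: in the right half, the handle runs (490,65) to (567,235) between the lips. The pedal and studs are up, and the bystanders look unmoved.

```bash
python3 -c "
from station import arm
print(arm.job_done())"
```

```text
the job is handed in; nothing more can be done
None
```

The job is handed in: the pedal was pressed to its stop and came back up, the red and then blue stud were pressed, and the probe is back in both saddles; the station returned no verdict.

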